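# Close and clip down a sample box

## Robot

A 6-joint arm with a two-finger parallel gripper is mounted at the origin on the work surface. World frame = base frame: x ahead of the robot, y to its left, z up, the work surface at z = 0. Lengths are in m, angles in rad, forces in N, time in s.
With the tool pointing down it reaches from about 0.375 to 0.975 m from the base axis. Payload 3.8 kg.
Tool frame: the origin (TCP) lies at the very end of the fingers, on their centre line; the grasp point (between the pads) lies 19 mm behind it; z points along the fingers, x is the direction in which the jaws open and shut, and the axes are right-handed (so a half turn about z gives the same grasp; the last joint's range is limited). The gripper opens to 88 mm and grips with 3 to 60 N. Pads are 18 mm wide; open, the fingers measure 123 mm over their backs; the gripper's body (75 mm by 187 mm) begins 45 mm behind the grasp point.
Start: joints at [1.156, 0.264, 1.604, -0, 1.274, -0.037], TCP at [0.249, 0.627, 0.239] pointing down, gripper open.
Joint ranges: [-2.63, 2.63], [-0.94, 2.18], [0.31, 2.57], [-1.31, 4.45], [0, 2.66], [-2.55, 2.55]. Speed limits (rad/s): [2.57, 2.57, 3.14, 3.14, 3.14, 3.14].

## Interface

Orientations are given as a rotation vector (axis times angle).
In Python, from plant import status, snapshot, calibration, env, find_in gives the robot as it stands.
- The arm moves only by the tool send_rows, never from a script. Its argument "moves" is a list of rows, each an object of numbers: "x", "y", "z": the shift along the world's x, y, z in mm; "ax", "ay", "az": the turn, a rotation vector about the world's x, y, z in degrees. A call has 1 to 8 rows; each row is the pose to reach, as a shift and turn from the pose commanded when the call began; what a row does not reach only later rows make up. A row lasts 1/8 s, in which the tool goes at most 62.5 mm and 10.7 degrees, less where a joint would pass 70% of its speed; a pose out of reach is approached as far as the arm can. A call with a gripper value outside its range is refused whole. "claw" is the finger opening in mm, from 0 to 88.1, set as the call begins (left out, the last holds). The fingers move at their own pace and stop on an object; "force" is the grip in N (left out, the last holds). Time passes only in rows, so rows that repeat a pose let the fingers close. It gives the time, the measured TCP pose, the force and the opening at its end, in the units of the state.
- status.read_state(): the state, without advancing time (a new reading comes with each control period).
- snapshot(name): name is "side" or "top"; returns (picture, depth): 420x560x3 uint8, red, green, blue; 420x560 float32, m along the optical axis (not along the pixel's ray), 0 where there is no reading.
- calibration(name): a dict with "mtx" (3x3 intrinsics, pixels), "view" (4x4, takes a point from world to camera coordinates). Camera axes: x right, y up, looking along -z (the intrinsics and any distortion apply to the point x, -y, -z); pixel columns grow to the right and rows downward; lengths in m; the calibration is good to about 2 mm. A picture is of the moment at which its call begins. calibration takes no time and is no camera call.
- env.sign_off(): hands the job in, once; it reports no verdict.
Trained networks look in the newest picture that a camera, given by its name, has taken for a name from the list of things; names that differ only in an ending like _2 or _b are one class to them, and where a whole thing is asked for, a point or a joint stands for the part that bears it (a point fixed in the world has none). Each returns a list of dicts, best first, with "p" (0 to 1); they miss things now and then, are a little off and sometimes report something else, mostly with a low value. They report only what shows in the picture. A call takes as long as a camera call.
- find_in(target, camera): "extent" ([left, top, right, bottom] as shares, 0 to 1, of the picture: columns of its width, rows of its height, round what is visible of it).
The state is a dict: "t": time; "joint_positions": joint angles; "qvel": joint speeds; "joint_efforts": joint torques, N m; "position": TCP position; "tool_rot": TCP orientation; "ft_force": force on the tool from outside, world axes, zero at the start; "moment": the same for the moment, N m; "width": finger opening in m.
Only numpy, scipy, OpenCV 4.12 (cv2) and the standard library are available. Lean on these libraries where they do the work, as an engineer would, in place of code of your own. Each camera call takes 0.05 s, during which the arm holds its last target. There are 200 camera calls.

## Task

Shut the lid of the sample box on the stand, then snap its four blue clips fully home over the rim in opposite-corner order: any corner first, then the one diagonally opposite, then the remaining two. Press gently, by feel, with no more than 25 N anywhere: how high the stand is set is not known. Leave the rack, bottle and beaker where they stand.

Things in the scene. Friction and masses are not known exactly. Their poses are not given: they have to be found in the camera images.
- stand: Grey stand, foot 150 x 170 x 10 mm, fixed; origin under the foot's centre, on the bench. It carries an open white sample box, 160 (x) x 200 (y) x 70 mm, centred on and turned with it; its front is -x (robot side), left +y. Platform height is NOT measured: the closed lid's top face lies 131 to 152 mm above the bench, a new height each start, to be felt or seen..
- lid (a joint): White lid 160 x 196 x 5 mm hinged on the box's back rim (stand x +80 mm, axis along y). Radians: 0 = shut, opens upwards; starts 0.3 to 0.55, stays where left (stiff hinge). 2 to 4 N straight down at the middle near its free front edge (stand x -50, y 0) lowers it; shut, it stops on the rim (about 10 N per mm pressed on). The four clips sit on it.
- clip_fl (a joint): Blue clip, front-left lid corner (diagonal to back-right), 54 x 26 mm, hinge along x at stand y +62, outer end over the left rim. Radians: 0 = snapped home, flat; starts 0.36 to 0.6, outer end up, stays where left. Press point (middle of its 30 mm wide outer pad): stand x -50, y +107 mm. All four clips work alike. Home on the shut lid, the pad's top is 8 mm above the lid's top face.
- clip_fr (a joint): Blue clip, front-right lid corner (diagonal to back-left), like clip_fl, hinge at stand y -62. Press point: stand x -50, y -107 mm. 0 = home. Pressed straight down, the 17 mm deep hook under the outer end rides over the bead of the box's rim and snaps under it, with the lid shut; once home a clip stays home.
- clip_bl (a joint): Blue clip, back-left lid corner (diagonal to front-right), like clip_fl, hinge at stand y +62. Press point: stand x +50, y +107 mm. 0 = home. Force on any clip's pad: 1 to 3 N at first, rising from about 11 mm above home to about 11 N at 8 mm, then dropping; it pulls itself home over the last 4 mm.
- clip_br (a joint): Blue clip, back-right lid corner (diagonal to front-left), like clip_fl, hinge at stand y -62. Press point: stand x +50, y -107 mm. 0 = home. Home, a clip goes no further: pressing on, the force climbs by about 10 N per mm. More than 25 N cracks clip or lid.
- tube_rack: Bystander: loose green tube rack, 85 x 125 x 30 mm, origin under its centre.
- media_bottle: Bystander: loose amber bottle with an orange cap, diameter 68 mm, about 130 mm tall, origin under its centre.
- beaker: Bystander: loose clear plastic beaker, diameter 80 mm, 85 mm tall, origin under its centre.

How it is judged:
By the outcome, as a careful person would: the job done as asked, in the order asked, and still so for the second after the job is handed in, with the robot touching nothing.
It also fails if it takes over 69 s, if anything falls off the work surface, if the arm or the gripper's body presses on something with over 40 N, if the wrist force passes 120 N, or if a joint passes its speed limit or range.

## Working session

There is one attempt and no reset: what is moved stays moved. The work goes in short steps, Python scripts to look and compute and a tool call to move; the robot and the scene stay as the last step left them, time stands still between calls to the robot, and variables do not carry over. Pictures are saved under pics/ and viewed, about 8 in all and at most 12, crops included, and the job is handed in when it is done.

Besides the shell and the picture viewer there is one more tool, called after "Emit:" in YAML: its name, and indented under it one key for each argument. send_rows: Moves the arm, as the interface text tells. Its arguments: {"type":"object","properties":{"moves":{"type":"array","items":{"type":"object","properties":{"x":{"type":"number"},"y":{"type":"number"},"z":{"type":"number"},"ax":{"type":"number"},"ay":{"type":"number"},"az":{"type":"number"}}}},"claw":{"type":"number"},"force":{"type":"number"}},"required":["moves"]}

```bash
mkdir -p pics; ls
python3 - <<'E'
from plant import status, snapshot, calibration, find_in
import cv2,numpy as np
s=status.read_state();print({k:np.round(v,3).tolist() for k,v in s.items()})
for c in("top","side"):
    p,d=snapshot(c);cv2.imwrite(f"pics/{c}0.png",p[:,:,::-1]);np.save(f"{c}0.npy",d)
    K=calibration(c);print(c,np.round(K["mtx"],1).tolist(),np.round(K["view"],3).tolist(),[k for k in K])
    for n in("stand","lid","clip_fl","tube_rack","media_bottle","beaker"):
        print(n,[(np.round(np.array(r["extent"])*[560,420,560,420]).astype(int).tolist(),round(r["p"],2)) for r in find_in(n,c)[:5]])
E
```

```text
pics
{'t': 0.0, 'joint_positions': [1.156, 0.265, 1.605, -0.0, 1.274, -0.037], 'qvel': [0.0, 0.003, 0.001, 0.001, -0.001, 0.001], 'joint_efforts': [0.001, -50.207, -35.689, 0.073, 0.029, -0.0], 'position': [0.249, 0.627, 0.237], 'tool_rot': [2.598, 1.764, -0.003], 'ft_force': [-0.926, -0.213, -0.794], 'moment': [0.056, 0.032, 0.031], 'width': 0.088}
top [[528.9, 0.0, 279.0], [0.0, 528.9, 207.7], [0.0, 0.0, 1.0]] [[-0.018, -1.0, -0.007, 0.017], [0.998, -0.018, 0.06, -0.552], [-0.06, -0.006, 0.998, -1.538], [0.0, 0.0, 0.0, 1.0]] ['mtx', 'view']
stand []
lid [([220, 162, 308, 235], 0.87), ([228, 219, 247, 230], 0.18)]
clip_fl [([227, 216, 247, 233], 0.5)]
tube_rack [([121, 157, 170, 198], 0.75)]
media_bottle [([143, 240, 172, 265], 0.94), ([277, 159, 301, 178], 0.43)]
beaker [([401, 225, 430, 251], 0.73)]
side [[379.6, 0.0, 278.9], [0.0, 379.6, 210.4], [0.0, 0.0, 1.0]] [[-0.927, -0.375, -0.001, 0.492], [0.277, -0.687, 0.672, -0.224], [-0.253, 0.622, 0.741, -0.866], [0.0, 0.0, 0.0, 1.0]] ['mtx', 'view']
stand [([224, 265, 283, 277], 0.57)]
lid [([213, 161, 293, 246], 0.96)]
clip_fl [([259, 221, 275, 239], 0.76)]
tube_rack [([112, 323, 185, 397], 0.65)]
media_bottle [([239, 352, 274, 401], 0.8)]
beaker [([333, 130, 358, 164], 0.84)]
```

Run:
```python
import cv2,numpy as np
a=cv2.imread("pics/top0.png")[145:255,200:320];b=cv2.imread("pics/side0.png")[140:290,190:310]
a=cv2.resize(a,None,fx=4,fy=4,interpolation=2);b=cv2.resize(b,None,fx=3,fy=3,interpolation=2)
h=np.zeros((450,840,3),np.uint8);h[:440,:480]=a;h[:,480:]=b
cv2.imwrite("pics/c0.png",h[:, :800])
from plant import calibration
for c in("top","side"):
    K=calibration(c);M=K["mtx"];V=K["view"];d=np.load(f"{c}0.npy")
    p=cv2.imread(f"pics/{c}0.png")
    r,q=np.mgrid[:420,:560];P=np.stack([(q-M[0,2])*d/M[0,0],-(r-M[1,2])*d/M[1,1],-d,np.ones_like(d)],-1)@np.linalg.inv(V).T
    np.save(f"{c}P.npy",P[...,:3])
    hsv=cv2.cvtColor(p,cv2.COLOR_BGR2HSV)
    m=((hsv[...,0]>95)&(hsv[...,0]<130)&(hsv[...,1]>110)).astype(np.uint8)
    n,l,s,ce=cv2.connectedComponentsWithStats(m)
    for i in range(1,n):
        if s[i,4]>15:
            X=P[(l==i)&(d>0)][:,:3];print(c,s[i].tolist(),np.round(np.median(X,0),3),np.round(np.percentile(X,5,axis=0),3),np.round(np.percentile(X,95,axis=0),3))
```

```text
top [277, 161, 21, 18, 190] [ 0.645 -0.02   0.165] [ 0.63  -0.041  0.151] [0.663 0.004 0.175]
top [65, 169, 8, 7, 41] [0.669 0.623 0.024] [0.66  0.615 0.016] [0.678 0.633 0.031]
top [216, 183, 22, 14, 177] [0.596 0.146 0.167] [0.584 0.123 0.154] [0.607 0.168 0.18 ]
top [288, 193, 22, 19, 205] [ 0.555 -0.048  0.196] [ 0.54  -0.067  0.182] [ 0.573 -0.023  0.209]
top [226, 217, 22, 13, 183] [0.506 0.118 0.2  ] [0.493 0.095 0.185] [0.517 0.139 0.215]
top [514, 272, 34, 44, 1416] [ 0.3   -0.672  0.114] [ 0.247 -0.712  0.101] [ 0.353 -0.638  0.12 ]
side [398, 84, 38, 22, 593] [ 0.301 -0.655  0.114] [ 0.251 -0.706  0.097] [ 0.353 -0.637  0.117]
side [270, 159, 13, 24, 241] [ 0.557 -0.048  0.195] [ 0.542 -0.069  0.184] [ 0.575 -0.024  0.208]
side [232, 167, 13, 23, 222] [ 0.647 -0.022  0.162] [ 0.633 -0.041  0.152] [0.664 0.003 0.175]
side [258, 221, 17, 17, 153] [0.505 0.134 0.201] [0.495 0.105 0.191] [0.516 0.14  0.215]
side [213, 228, 19, 16, 159] [0.594 0.162 0.167] [0.584 0.131 0.157] [0.607 0.169 0.181]
```

View pics/c0.png

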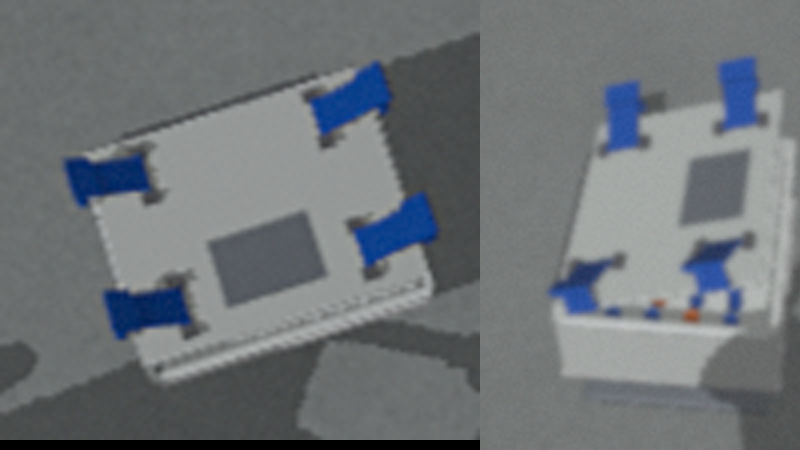

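View pics/top0.png

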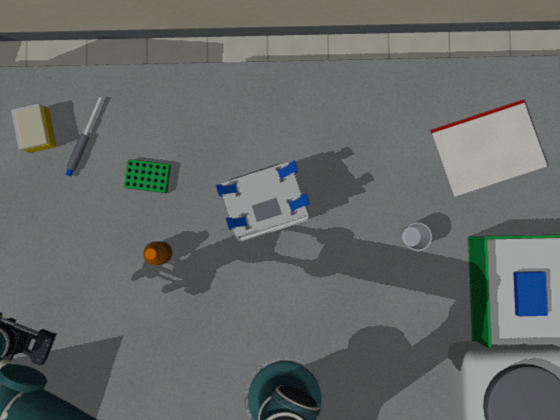

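Run:
```python
import cv2,numpy as np
from scipy.optimize import least_squares
R={}
yaw=np.deg2rad(16.8)
pts=[]
for c,(x0,y0,x1,y1) in {"top":(214,155,314,245),"side":(200,150,305,275)}.items():
    P=np.load(f"{c}P.npy");p=cv2.imread(f"pics/{c}0.png")
    hsv=cv2.cvtColor(p,cv2.COLOR_BGR2HSV)
    m=np.zeros((420,560),bool);m[y0:y1,x0:x1]=1
    w=m&(hsv[...,2]>165)&(hsv[...,1]<40)&(P[...,2]>.09)
    X=P[w]
    # ransac-ish plane
    rng=np.random.default_rng(0);best=None
    for _ in range(400):
        a=X[rng.choice(len(X),3,False)];n=np.cross(a[1]-a[0],a[2]-a[0]);l=np.linalg.norm(n)
        if l<1e-5: continue
        n/=l
        if abs(n[2])<.7: continue
        k=abs((X-a[0])@n)<.003
        if best is None or k.sum()>best.sum(): best=k
    L=X[best];ce=L.mean(0);n=np.linalg.svd(L-ce)[2][2];n*=np.sign(n[2])
    print(c,len(X),best.sum(),"theta",np.arccos(n[2]),"yaw from normal",np.rad2deg(np.arctan2(-n[1],-n[0])), "z plane at",ce,n)
    # rect outline from minAreaRect in the plane
    r=cv2.minAreaRect((L[:,:2]*1000).astype(np.float32));print(" rect",r, np.round(cv2.boxPoints(r)).tolist())
    for yw in (16.3,):
        a=np.deg2rad(yw);ex=np.array([np.cos(a),np.sin(a)]);ey=np.array([-np.sin(a),np.cos(a)])
        u=L[:,:2]@ex;v=L[:,:2]@ey
        print(" u",np.round(np.percentile(u,[0,.5,2,50,98,99.5,100]),4)," v",np.round(np.percentile(v,[0,.5,2,50,98,99.5,100]),4))
        O=X[~best];u=O[:,:2]@ex;v=O[:,:2]@ey
        print(" other u",np.round(np.percentile(u,[0,2,50,98,100]),4)," v",np.round(np.percentile(v,[0,2,50,98,100]),4),"z",np.round(np.percentile(O[:,2],[0,2,50,98,100]),4))
```

```text
top 75 61 theta 1.5284701159747864 yaw from normal -163.21578258553998 z plane at [0.48745053 0.02940289 0.13264727] [0.95654161 0.28850946 0.04231357]
 rect ((490.4595947265625, 19.97130584716797), (3.226191520690918, 182.59530639648438), 17.012697219848633) [[462.0, 107.0], [516.0, -68.0], [519.0, -67.0], [465.0, 108.0]]
 u [0.474  0.4741 0.4743 0.4762 0.4778 0.4787 0.4791]  v [-0.2098 -0.2095 -0.2072 -0.106  -0.0301 -0.0279 -0.0272]
 other u [0.4754 0.4754 0.4776 0.5932 0.5974]  v [-0.2069 -0.2038 -0.1056 -0.0129 -0.0128] z [0.1228 0.1232 0.1306 0.1394 0.1399]
side 2678 2044 theta 0.32821455155277357 yaw from normal -163.06674897609727 z plane at [0.57389513 0.05898824 0.1629527 ] [0.30837768 0.09388782 0.9466194 ]
 rect ((570.3822631835938, 49.1480712890625), (147.94912719726562, 193.97569274902344), 16.663114547729492) [[472.0, 121.0], [527.0, -65.0], [669.0, -23.0], [613.0, 163.0]]
 u [0.4867 0.4882 0.49   0.5727 0.6309 0.6331 0.6346]  v [-0.2098 -0.2067 -0.2027 -0.1026 -0.0195 -0.0177 -0.0157]
 other u [0.4468 0.4762 0.5571 0.6292 0.6351]  v [-0.216  -0.2048 -0.0164 -0.0123  0.4628] z [0.09   0.0914 0.1301 0.184  0.7922]
```

Emit:
send_rows:
  moves:
    - {"x":24,"y":-54,"z":20,"az":-5}
    - {"x":48,"y":-108,"z":20,"az":-10}
    - {"x":72,"y":-162,"z":20,"az":-15}
    - {"x":96,"y":-216,"z":20,"az":-20}
    - {"x":120,"y":-270,"z":20,"az":-25}
    - {"x":144,"y":-324,"z":20,"az":-30}
    - {"x":168,"y":-378,"z":20,"az":-35}
    - {"x":192,"y":-432,"z":20,"az":-40}
  claw: 0

```text
invalid input at $.moves[0]: expected keys x, y, z, ax, ay, az
```

Emit:
send_rows:
  moves:
    - {"x":24,"y":-54,"z":0,"az":-4}
    - {"x":48,"y":-108,"az":-8}
    - {"x":76,"y":-163,"az":-11.6}
    - {"x":76,"y":-163,"az":-11.6}
    - {"x":76,"y":-163,"az":-11.6}

```text
invalid input at $.moves[0]: expected keys x, y, z, ax, ay, az
```

Run:
```python
from plant import status, snapshot
import cv2,numpy as np
s=status.read_state();print({k:np.round(v,3).tolist() for k,v in s.items()})
p,d=snapshot("side");q,_=snapshot("top")
h=np.hstack([cv2.resize(p[110:300,170:320],None,fx=2.6,fy=2.6),cv2.resize(q[110:300,190:340],None,fx=2.6,fy=2.6)])
cv2.imwrite("pics/s1.png",h[:,:,::-1])
```

```text
{'t': 0.7, 'joint_positions': [1.156, 0.264, 1.604, 0.0, 1.274, -0.037], 'qvel': [-0.0, 0.0, 0.001, -0.001, -0.0, -0.002], 'joint_efforts': [-0.001, -50.183, -35.716, 0.073, 0.018, -0.0], 'position': [0.249, 0.627, 0.239], 'tool_rot': [-2.599, -1.765, -0.0], 'ft_force': [-0.758, 0.195, -0.521], 'moment': [-0.007, -0.033, 0.008], 'width': 0.088}
```

View pics/s1.png

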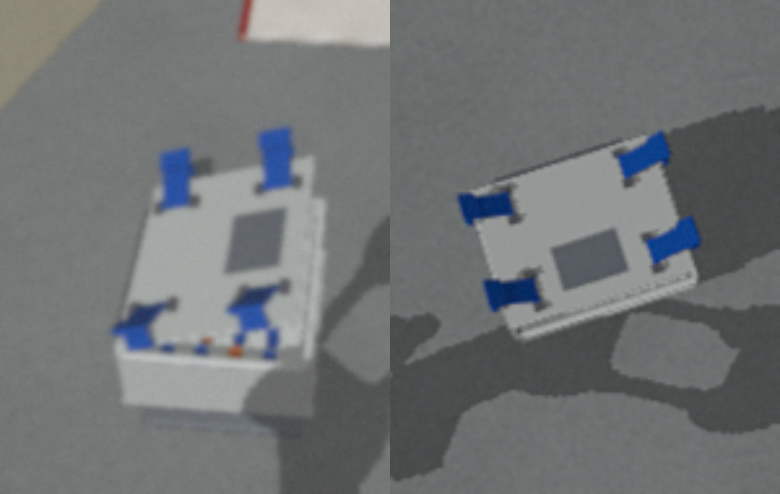

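The picture shows the box as before (lid ajar, clips up); the arm has not moved because every row needs all six keys. Sending again.

Emit:
send_rows:
  moves:
    - {"x":24,"y":-54,"z":20,"ax":0,"ay":0,"az":-5}
    - {"x":48,"y":-108,"z":20,"ax":0,"ay":0,"az":-10}
    - {"x":72,"y":-162,"z":20,"ax":0,"ay":0,"az":-15}
    - {"x":96,"y":-216,"z":20,"ax":0,"ay":0,"az":-20}
    - {"x":120,"y":-270,"z":20,"ax":0,"ay":0,"az":-25}
    - {"x":144,"y":-324,"z":20,"ax":0,"ay":0,"az":-30}
    - {"x":168,"y":-378,"z":20,"ax":0,"ay":0,"az":-35}
    - {"x":192,"y":-432,"z":20,"ax":0,"ay":0,"az":-40}
  claw: 0

```text
t: 1.8
position: [0.4415, 0.1937, 0.2591]
tool_rot: [-3.047, -0.765, -0.002]
ft_force: [0.6, 0.5, -0.2]
width: 0.0105
```

Emit:
send_rows:
  moves:
    - {"x":24,"y":-54,"z":0,"ax":0,"ay":0,"az":-4}
    - {"x":48,"y":-108,"z":0,"ax":0,"ay":0,"az":-8}
    - {"x":76,"y":-162,"z":0,"ax":0,"ay":0,"az":-11.6}
    - {"x":76,"y":-162,"z":-20,"ax":0,"ay":0,"az":-11.6}
    - {"x":76,"y":-162,"z":-40,"ax":0,"ay":0,"az":-11.6}
    - {"x":76,"y":-162,"z":-50,"ax":0,"ay":0,"az":-11.6}
    - {"x":76,"y":-162,"z":-50,"ax":0,"ay":0,"az":-11.6}

```text
t: 2.68
position: [0.5164, 0.0335, 0.2081]
tool_rot: [-3.108, -0.458, 0.002]
ft_force: [0.4, 0.3, -0.2]
width: 0.0004
```

Run:
```python
from plant import status, snapshot
import cv2,numpy as np
s=status.read_state();print({k:np.round(v,4).tolist() for k,v in s.items()})
p,d=snapshot("side");q,_=snapshot("top")
h=np.hstack([cv2.resize(p[110:300,170:320],None,fx=2.6,fy=2.6),cv2.resize(q[110:300,190:340],None,fx=2.6,fy=2.6)])
cv2.imwrite("pics/s2.png",h[:,:,::-1])
```

```text
{'t': 2.675, 'joint_positions': [0.0167, -0.0121, 1.9707, 0.0, 1.1845, -0.276], 'qvel': [0.0036, -0.0142, -0.0262, 0.0002, 0.0045, 0.0001], 'joint_efforts': [-0.1752, -33.3609, -34.1003, 0.0531, -0.0224, 0.0001], 'position': [0.5164, 0.0335, 0.2081], 'tool_rot': [-3.1078, -0.4581, 0.0024], 'ft_force': [0.3889, 0.3307, -0.22], 'moment': [0.0078, 0.0229, 0.0099], 'width': 0.0004}
```

View pics/s2.png

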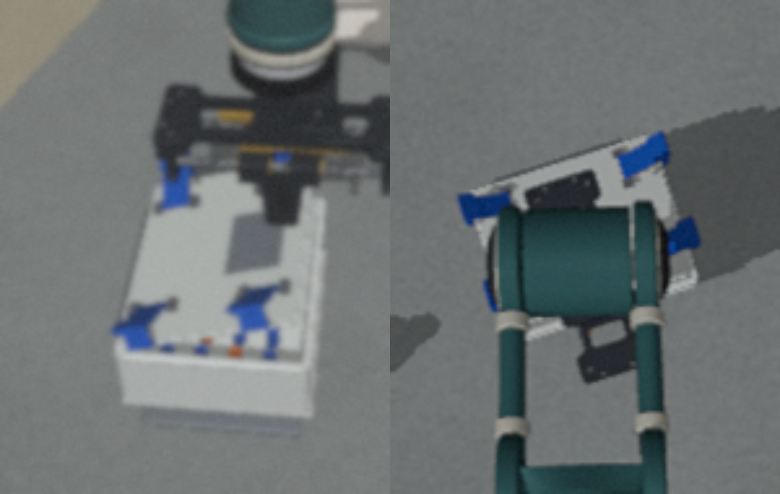

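Emit:
send_rows:
  moves:
    - {"x":0,"y":0,"z":-10,"ax":0,"ay":0,"az":0}
    - {"x":0,"y":0,"z":-17,"ax":0,"ay":0,"az":0}
    - {"x":0,"y":0,"z":-24,"ax":0,"ay":0,"az":0}
    - {"x":0,"y":0,"z":-31,"ax":0,"ay":0,"az":0}
    - {"x":0,"y":0,"z":-38,"ax":0,"ay":0,"az":0}
    - {"x":0,"y":0,"z":-45,"ax":0,"ay":0,"az":0}
    - {"x":0,"y":0,"z":-51,"ax":0,"ay":0,"az":0}
    - {"x":0,"y":0,"z":-56,"ax":0,"ay":0,"az":0}

```text
t: 3.78
position: [0.5168, 0.0334, 0.1522]
tool_rot: [-3.108, -0.458, 0.001]
ft_force: [-0.6, -0.5, 1.4]
width: 0.0003
```

Emit:
send_rows:
  moves:
    - {"x":0,"y":0,"z":-2,"ax":0,"ay":0,"az":0}
    - {"x":0,"y":0,"z":-4,"ax":0,"ay":0,"az":0}
    - {"x":0,"y":0,"z":-6,"ax":0,"ay":0,"az":0}
    - {"x":0,"y":0,"z":-7,"ax":0,"ay":0,"az":0}
    - {"x":0,"y":0,"z":-7,"ax":0,"ay":0,"az":0}

```text
t: 4.4
position: [0.5171, 0.0334, 0.1456]
tool_rot: [-3.108, -0.458, -0.0]
ft_force: [0.3, -0.9, -0.3]
width: 0.0007
```

Emit:
send_rows:
  moves:
    - {"x":0,"y":0,"z":-1,"ax":0,"ay":0,"az":0}
    - {"x":0,"y":0,"z":-2,"ax":0,"ay":0,"az":0}
    - {"x":0,"y":0,"z":-3,"ax":0,"ay":0,"az":0}
    - {"x":0,"y":0,"z":-3,"ax":0,"ay":0,"az":0}

```text
t: 4.9
position: [0.517, 0.0334, 0.1426]
tool_rot: [-3.108, -0.458, 0.0]
ft_force: [-0.4, -0.2, -0.4]
width: 0.0007
```

Emit:
send_rows:
  moves:
    - {"x":0,"y":0,"z":-0.5,"ax":0,"ay":0,"az":0}
    - {"x":0,"y":0,"z":-1,"ax":0,"ay":0,"az":0}

```text
t: 5.15
position: [0.5169, 0.0334, 0.1417]
tool_rot: [3.108, 0.458, -0.0]
ft_force: [-0.5, -0.0, 2.0]
width: 0.0003
```

Emit:
send_rows:
  moves:
    - {"x":0,"y":0,"z":-0.5,"ax":0,"ay":0,"az":0}
    - {"x":0,"y":0,"z":-1,"ax":0,"ay":0,"az":0}

```text
t: 5.4
position: [0.5169, 0.0334, 0.1407]
tool_rot: [3.108, 0.458, -0.0]
ft_force: [-1.2, -0.5, 1.8]
width: 0.0004
```

Run:
```python
from plant import status, snapshot
import cv2,numpy as np
s=status.read_state();print({k:np.round(v,4).tolist() for k,v in s.items() if k in("t","position","ft_force","moment")})
p,d=snapshot("side")
cv2.imwrite("pics/s3.png",cv2.resize(p[130:290,180:320],None,fx=4,fy=3.7)[:,:,::-1])
```

```text
{'t': 5.4, 'position': [0.5169, 0.0334, 0.1407], 'ft_force': [-1.1513, -0.477, 1.8095], 'moment': [-0.1275, 0.2508, -0.0461]}
```

View pics/s3.png

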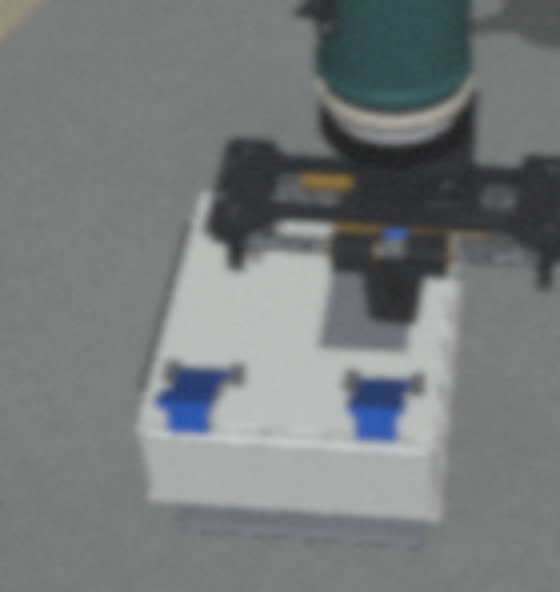

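The lid is now nearly flat on the box (front edge at about pixel (450,290)), with the clips still up. I'll press on in half millimetres until the force climbs.

Emit:
send_rows:
  moves:
    - {"x":0,"y":0,"z":-0.5,"ax":0,"ay":0,"az":0}
    - {"x":0,"y":0,"z":-1,"ax":0,"ay":0,"az":0}

```text
t: 5.7
position: [0.5169, 0.0334, 0.1396]
tool_rot: [3.108, 0.458, -0.0]
ft_force: [-0.9, 0.1, 1.1]
width: 0.0007
```

Emit:
send_rows:
  moves:
    - {"x":0,"y":0,"z":-0.3,"ax":0,"ay":0,"az":0}
    - {"x":0,"y":0,"z":-0.5,"ax":0,"ay":0,"az":0}

```text
t: 5.95
position: [0.517, 0.0334, 0.1392]
tool_rot: [3.108, 0.458, -0.0]
ft_force: [-1.6, -0.2, 0.1]
width: 0.0005
```

Emit:
send_rows:
  moves:
    - {"x":0,"y":0,"z":-0.5,"ax":0,"ay":0,"az":0}
    - {"x":0,"y":0,"z":-1,"ax":0,"ay":0,"az":0}

```text
t: 6.2
position: [0.517, 0.0334, 0.1386]
tool_rot: [-3.108, -0.458, 0.0]
ft_force: [-3.3, -0.9, 7.3]
width: 0.0007
```

Emit:
send_rows:
  moves:
    - {"x":0,"y":0,"z":-0.3,"ax":0,"ay":0,"az":0}
    - {"x":0,"y":0,"z":-0.6,"ax":0,"ay":0,"az":0}

```text
t: 6.45
position: [0.5171, 0.0334, 0.1386]
tool_rot: [3.108, 0.458, 0.0]
ft_force: [-4.1, -0.0, 9.3]
width: 0.0003
```

Emit:
send_rows:
  moves:
    - {"x":0,"y":0,"z":30,"ax":0,"ay":0,"az":0}
    - {"x":0,"y":0,"z":60,"ax":0,"ay":0,"az":0}
    - {"x":-15,"y":51,"z":60,"ax":0,"ay":0,"az":0}
    - {"x":-31,"y":102,"z":60,"ax":0,"ay":0,"az":0}
    - {"x":-31,"y":102,"z":50,"ax":0,"ay":0,"az":0}
    - {"x":-31,"y":102,"z":40,"ax":0,"ay":0,"az":0}
    - {"x":-31,"y":102,"z":40,"ax":0,"ay":0,"az":0}

```text
t: 7.32
position: [0.4853, 0.1342, 0.1759]
tool_rot: [3.108, 0.456, -0.005]
ft_force: [0.3, 1.0, 0.8]
width: 0.0004
```

Run:
```python
from plant import status, snapshot
import cv2,numpy as np
s=status.read_state();print({k:np.round(v,4).tolist() for k,v in s.items() if k in("t","position","ft_force","moment")})
p,d=snapshot("side")
cv2.imwrite("pics/s4.png",cv2.resize(p[130:290,180:320],None,fx=4,fy=3.7)[:,:,::-1])
```

```text
{'t': 7.325, 'position': [0.4853, 0.1342, 0.1759], 'ft_force': [0.2507, 1.0451, 0.7814], 'moment': [-0.1014, 0.0374, 0.0332]}
```

View pics/s4.png

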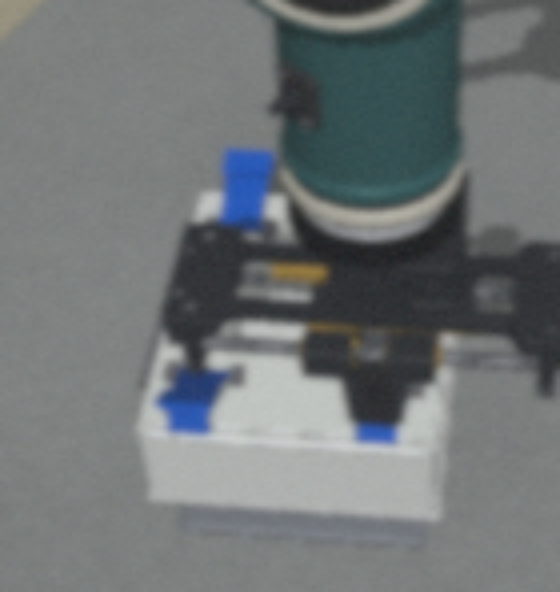

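Emit:
send_rows:
  moves:
    - {"x":0,"y":0,"z":-4,"ax":0,"ay":0,"az":0}
    - {"x":0,"y":0,"z":-8,"ax":0,"ay":0,"az":0}
    - {"x":0,"y":0,"z":-12,"ax":0,"ay":0,"az":0}
    - {"x":0,"y":0,"z":-15,"ax":0,"ay":0,"az":0}
    - {"x":0,"y":0,"z":-18,"ax":0,"ay":0,"az":0}

```text
t: 8.0
position: [0.486, 0.1354, 0.1594]
tool_rot: [3.108, 0.458, -0.0]
ft_force: [-0.2, 0.1, 1.7]
width: 0.0003
```

Emit:
send_rows:
  moves:
    - {"x":0,"y":0,"z":-1,"ax":0,"ay":0,"az":0}
    - {"x":0,"y":0,"z":-2,"ax":0,"ay":0,"az":0}
    - {"x":0,"y":0,"z":-3,"ax":0,"ay":0,"az":0}
    - {"x":0,"y":0,"z":-4,"ax":0,"ay":0,"az":0}

```text
t: 8.5
position: [0.486, 0.1358, 0.1564]
tool_rot: [-3.107, -0.457, -0.0]
ft_force: [-4.6, 1.3, 8.8]
width: 0.0003
```

Emit:
send_rows:
  moves:
    - {"x":0,"y":0,"z":-1,"ax":0,"ay":0,"az":0}
    - {"x":0,"y":0,"z":-2,"ax":0,"ay":0,"az":0}
    - {"x":0,"y":0,"z":-3,"ax":0,"ay":0,"az":0}
    - {"x":0,"y":0,"z":-4,"ax":0,"ay":0,"az":0}

```text
t: 9.0
position: [0.4859, 0.1365, 0.1537]
tool_rot: [-3.106, -0.457, -0.001]
ft_force: [-7.1, 3.2, 12.0]
width: 0.0007
```

Emit:
send_rows:
  moves:
    - {"x":0,"y":0,"z":-1,"ax":0,"ay":0,"az":0}
    - {"x":0,"y":0,"z":-2,"ax":0,"ay":0,"az":0}
    - {"x":0,"y":0,"z":-2,"ax":0,"ay":0,"az":0}

```text
t: 9.38
position: [0.4859, 0.1369, 0.1511]
tool_rot: [-3.105, -0.457, -0.001]
ft_force: [-5.0, 4.8, 8.2]
width: 0.0001
```

Emit:
send_rows:
  moves:
    - {"x":0,"y":0,"z":-1,"ax":0,"ay":0,"az":0}
    - {"x":0,"y":0,"z":-2,"ax":0,"ay":0,"az":0}
    - {"x":0,"y":0,"z":-2,"ax":0,"ay":0,"az":0}

```text
t: 9.75
position: [0.4859, 0.1351, 0.1473]
tool_rot: [3.107, 0.458, -0.0]
ft_force: [-0.4, 0.1, -0.5]
width: 0.0006
```

Emit:
send_rows:
  moves:
    - {"x":0,"y":0,"z":-0.5,"ax":0,"ay":0,"az":0}
    - {"x":0,"y":0,"z":-1,"ax":0,"ay":0,"az":0}
    - {"x":0,"y":0,"z":-1,"ax":0,"ay":0,"az":0}

```text
t: 10.12
position: [0.4859, 0.1351, 0.1466]
tool_rot: [3.108, 0.458, -0.001]
ft_force: [-0.8, -1.3, 2.5]
width: 0.0
```

Emit:
send_rows:
  moves:
    - {"x":0,"y":0,"z":-0.5,"ax":0,"ay":0,"az":0}
    - {"x":0,"y":0,"z":-1,"ax":0,"ay":0,"az":0}
    - {"x":0,"y":0,"z":-1,"ax":0,"ay":0,"az":0}

```text
t: 10.5
position: [0.486, 0.1352, 0.1463]
tool_rot: [3.108, 0.458, -0.0]
ft_force: [-2.7, -2.0, 6.1]
width: 0.0004
```

Emit:
send_rows:
  moves:
    - {"x":0,"y":0,"z":25,"ax":0,"ay":0,"az":0}
    - {"x":0,"y":0,"z":50,"ax":0,"ay":0,"az":0}
    - {"x":39,"y":-44,"z":50,"ax":0,"ay":0,"az":0}
    - {"x":79,"y":-88,"z":50,"ax":0,"ay":0,"az":0}
    - {"x":118,"y":-132,"z":50,"ax":0,"ay":0,"az":0}
    - {"x":158,"y":-176,"z":50,"ax":0,"ay":0,"az":0}
    - {"x":158,"y":-176,"z":36,"ax":0,"ay":0,"az":0}
    - {"x":158,"y":-176,"z":32,"ax":0,"ay":0,"az":0}

```text
t: 11.5
position: [0.6426, -0.0404, 0.1752]
tool_rot: [-3.107, -0.456, 0.006]
ft_force: [-0.4, 0.3, 0.4]
width: 0.0008
```

Run:
```python
from plant import status, snapshot
import cv2,numpy as np
s=status.read_state();print({k:np.round(v,4).tolist() for k,v in s.items() if k in("t","position","ft_force","moment")})
p,d=snapshot("side")
cv2.imwrite("pics/s5.png",cv2.resize(p[130:290,180:320],None,fx=4,fy=3.7)[:,:,::-1])
```

```text
{'t': 11.5, 'position': [0.6426, -0.0404, 0.1752], 'ft_force': [-0.4065, 0.3089, 0.3505], 'moment': [-0.0094, 0.0684, 0.0603]}
```

View pics/s5.png

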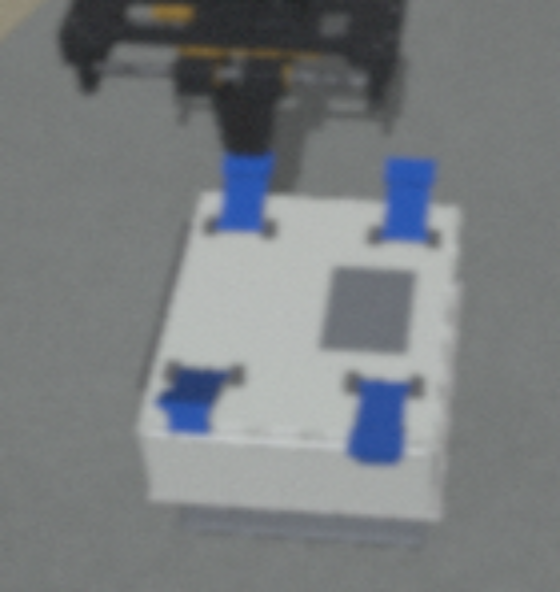

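Emit:
send_rows:
  moves:
    - {"x":0,"y":0,"z":-4,"ax":0,"ay":0,"az":0}
    - {"x":0,"y":0,"z":-8,"ax":0,"ay":0,"az":0}
    - {"x":0,"y":0,"z":-12,"ax":0,"ay":0,"az":0}
    - {"x":0,"y":0,"z":-15,"ax":0,"ay":0,"az":0}
    - {"x":0,"y":0,"z":-18,"ax":0,"ay":0,"az":0}

```text
t: 12.18
position: [0.6442, -0.0406, 0.1597]
tool_rot: [3.108, 0.458, 0.001]
ft_force: [0.6, -0.7, 0.3]
width: 0.0002
```

Emit:
send_rows:
  moves:
    - {"x":0,"y":0,"z":-1,"ax":0,"ay":0,"az":0}
    - {"x":0,"y":0,"z":-2,"ax":0,"ay":0,"az":0}
    - {"x":0,"y":0,"z":-3,"ax":0,"ay":0,"az":0}
    - {"x":0,"y":0,"z":-4,"ax":0,"ay":0,"az":0}
    - {"x":0,"y":0,"z":-5,"ax":0,"ay":0,"az":0}
    - {"x":0,"y":0,"z":-6,"ax":0,"ay":0,"az":0}

```text
t: 12.92
position: [0.6444, -0.0412, 0.1555]
tool_rot: [3.107, 0.458, 0.002]
ft_force: [-3.2, -2.2, 9.6]
width: 0.0006
```

Emit:
send_rows:
  moves:
    - {"x":0,"y":0,"z":-1,"ax":0,"ay":0,"az":0}
    - {"x":0,"y":0,"z":-2,"ax":0,"ay":0,"az":0}
    - {"x":0,"y":0,"z":-3,"ax":0,"ay":0,"az":0}

```text
t: 13.3
position: [0.6447, -0.0417, 0.1535]
tool_rot: [3.106, 0.458, 0.003]
ft_force: [-4.3, -2.5, 12.9]
width: 0.0004
```

Emit:
send_rows:
  moves:
    - {"x":0,"y":0,"z":-1,"ax":0,"ay":0,"az":0}
    - {"x":0,"y":0,"z":-2,"ax":0,"ay":0,"az":0}
    - {"x":0,"y":0,"z":-3,"ax":0,"ay":0,"az":0}
    - {"x":0,"y":0,"z":-3,"ax":0,"ay":0,"az":0}

```text
t: 13.8
position: [0.6447, -0.0411, 0.1485]
tool_rot: [3.107, 0.457, 0.003]
ft_force: [-0.7, 0.3, 0.0]
width: 0.0001
```

Emit:
send_rows:
  moves:
    - {"x":0,"y":0,"z":-0.6,"ax":0,"ay":0,"az":0}
    - {"x":0,"y":0,"z":-1.2,"ax":0,"ay":0,"az":0}
    - {"x":0,"y":0,"z":-1.2,"ax":0,"ay":0,"az":0}

```text
t: 14.18
position: [0.6439, -0.0404, 0.1465]
tool_rot: [-3.108, -0.458, 0.0]
ft_force: [-2.1, -0.5, 4.1]
width: 0.0004
```

Emit:
send_rows:
  moves:
    - {"x":0,"y":0,"z":-0.4,"ax":0,"ay":0,"az":0}
    - {"x":0,"y":0,"z":-0.8,"ax":0,"ay":0,"az":0}
    - {"x":0,"y":0,"z":-0.8,"ax":0,"ay":0,"az":0}

```text
t: 14.55
position: [0.644, -0.0404, 0.1464]
tool_rot: [-3.108, -0.458, -0.0]
ft_force: [-2.9, 2.3, 6.8]
width: 0.0005
```

Emit:
send_rows:
  moves:
    - {"x":0,"y":0,"z":25,"ax":0,"ay":0,"az":0}
    - {"x":0,"y":0,"z":50,"ax":0,"ay":0,"az":0}
    - {"x":-48,"y":-14,"z":50,"ax":0,"ay":0,"az":0}
    - {"x":-96,"y":-29,"z":50,"ax":0,"ay":0,"az":0}
    - {"x":-96,"y":-29,"z":40,"ax":0,"ay":0,"az":0}
    - {"x":-96,"y":-29,"z":32,"ax":0,"ay":0,"az":0}
    - {"x":-96,"y":-29,"z":32,"ax":0,"ay":0,"az":0}

```text
t: 15.42
position: [0.5483, -0.0692, 0.1763]
tool_rot: [-3.107, -0.458, 0.002]
ft_force: [0.0, -0.4, 0.1]
width: 0.0004
```

Emit:
send_rows:
  moves:
    - {"x":0,"y":0,"z":-4,"ax":0,"ay":0,"az":0}
    - {"x":0,"y":0,"z":-8,"ax":0,"ay":0,"az":0}
    - {"x":0,"y":0,"z":-12,"ax":0,"ay":0,"az":0}
    - {"x":0,"y":0,"z":-15,"ax":0,"ay":0,"az":0}
    - {"x":0,"y":0,"z":-18,"ax":0,"ay":0,"az":0}

```text
t: 16.05
position: [0.5481, -0.0697, 0.1595]
tool_rot: [3.108, 0.458, 0.0]
ft_force: [0.4, -0.8, 1.5]
width: 0.0001
```

Emit:
send_rows:
  moves:
    - {"x":0,"y":0,"z":-1,"ax":0,"ay":0,"az":0}
    - {"x":0,"y":0,"z":-2,"ax":0,"ay":0,"az":0}
    - {"x":0,"y":0,"z":-3,"ax":0,"ay":0,"az":0}
    - {"x":0,"y":0,"z":-4,"ax":0,"ay":0,"az":0}
    - {"x":0,"y":0,"z":-5,"ax":0,"ay":0,"az":0}
    - {"x":0,"y":0,"z":-6,"ax":0,"ay":0,"az":0}

```text
t: 16.8
position: [0.5484, -0.0702, 0.1553]
tool_rot: [3.107, 0.458, 0.001]
ft_force: [-4.1, -1.2, 11.3]
width: 0.0004
```

Emit:
send_rows:
  moves:
    - {"x":0,"y":0,"z":-1,"ax":0,"ay":0,"az":0}
    - {"x":0,"y":0,"z":-2,"ax":0,"ay":0,"az":0}
    - {"x":0,"y":0,"z":-3,"ax":0,"ay":0,"az":0}

```text
t: 17.18
position: [0.5487, -0.0707, 0.1532]
tool_rot: [3.106, 0.458, 0.002]
ft_force: [-5.2, -3.4, 12.8]
width: 0.0004
```

Emit:
send_rows:
  moves:
    - {"x":0,"y":0,"z":-1,"ax":0,"ay":0,"az":0}
    - {"x":0,"y":0,"z":-2,"ax":0,"ay":0,"az":0}
    - {"x":0,"y":0,"z":-3,"ax":0,"ay":0,"az":0}
    - {"x":0,"y":0,"z":-3,"ax":0,"ay":0,"az":0}

```text
t: 17.68
position: [0.5482, -0.0696, 0.1478]
tool_rot: [-3.108, -0.457, -0.001]
ft_force: [0.5, -1.0, -0.2]
width: 0.0002
```

Emit:
send_rows:
  moves:
    - {"x":0,"y":0,"z":-0.6,"ax":0,"ay":0,"az":0}
    - {"x":0,"y":0,"z":-1.2,"ax":0,"ay":0,"az":0}
    - {"x":0,"y":0,"z":-1.2,"ax":0,"ay":0,"az":0}

```text
t: 18.05
position: [0.5478, -0.0693, 0.1465]
tool_rot: [-3.108, -0.458, 0.001]
ft_force: [-1.9, 0.7, 4.3]
width: 0.0001
```

Emit:
send_rows:
  moves:
    - {"x":0,"y":0,"z":-0.4,"ax":0,"ay":0,"az":0}
    - {"x":0,"y":0,"z":-0.8,"ax":0,"ay":0,"az":0}
    - {"x":0,"y":0,"z":-0.8,"ax":0,"ay":0,"az":0}

```text
t: 18.42
position: [0.5479, -0.0693, 0.1463]
tool_rot: [-3.108, -0.458, 0.0]
ft_force: [-3.8, 1.3, 6.9]
width: 0.0006
```

Emit:
send_rows:
  moves:
    - {"x":0,"y":0,"z":25,"ax":0,"ay":0,"az":0}
    - {"x":0,"y":0,"z":50,"ax":0,"ay":0,"az":0}
    - {"x":8,"y":58,"z":50,"ax":0,"ay":0,"az":0}
    - {"x":17,"y":117,"z":50,"ax":0,"ay":0,"az":0}
    - {"x":26,"y":175,"z":50,"ax":0,"ay":0,"az":0}
    - {"x":34,"y":234,"z":50,"ax":0,"ay":0,"az":0}
    - {"x":34,"y":234,"z":36,"ax":0,"ay":0,"az":0}
    - {"x":34,"y":234,"z":32,"ax":0,"ay":0,"az":0}

```text
t: 19.42
position: [0.5807, 0.1641, 0.1754]
tool_rot: [3.107, 0.459, -0.005]
ft_force: [0.0, -0.3, -0.0]
width: 0.0006
```

Emit:
send_rows:
  moves:
    - {"x":0,"y":0,"z":-4,"ax":0,"ay":0,"az":0}
    - {"x":0,"y":0,"z":-8,"ax":0,"ay":0,"az":0}
    - {"x":0,"y":0,"z":-12,"ax":0,"ay":0,"az":0}
    - {"x":0,"y":0,"z":-15,"ax":0,"ay":0,"az":0}
    - {"x":0,"y":0,"z":-18,"ax":0,"ay":0,"az":0}

```text
t: 20.05
position: [0.5821, 0.1642, 0.1596]
tool_rot: [-3.108, -0.457, -0.0]
ft_force: [0.1, 0.5, 1.2]
width: 0.0005
```

Emit:
send_rows:
  moves:
    - {"x":0,"y":0,"z":-1,"ax":0,"ay":0,"az":0}
    - {"x":0,"y":0,"z":-2,"ax":0,"ay":0,"az":0}
    - {"x":0,"y":0,"z":-3,"ax":0,"ay":0,"az":0}
    - {"x":0,"y":0,"z":-4,"ax":0,"ay":0,"az":0}
    - {"x":0,"y":0,"z":-5,"ax":0,"ay":0,"az":0}
    - {"x":0,"y":0,"z":-6,"ax":0,"ay":0,"az":0}

```text
t: 20.8
position: [0.5821, 0.1651, 0.1554]
tool_rot: [-3.107, -0.458, -0.001]
ft_force: [-4.8, 2.2, 10.7]
width: 0.0003
```

Emit:
send_rows:
  moves:
    - {"x":0,"y":0,"z":-1,"ax":0,"ay":0,"az":0}
    - {"x":0,"y":0,"z":-2,"ax":0,"ay":0,"az":0}
    - {"x":0,"y":0,"z":-3,"ax":0,"ay":0,"az":0}

```text
t: 21.18
position: [0.582, 0.1657, 0.1532]
tool_rot: [-3.106, -0.457, -0.002]
ft_force: [-6.9, 2.6, 14.1]
width: 0.0002
```

Emit:
send_rows:
  moves:
    - {"x":0,"y":0,"z":-1,"ax":0,"ay":0,"az":0}
    - {"x":0,"y":0,"z":-2,"ax":0,"ay":0,"az":0}
    - {"x":0,"y":0,"z":-3,"ax":0,"ay":0,"az":0}
    - {"x":0,"y":0,"z":-3,"ax":0,"ay":0,"az":0}

```text
t: 21.68
position: [0.5821, 0.1644, 0.1477]
tool_rot: [3.108, 0.458, 0.001]
ft_force: [-0.0, 0.1, -0.9]
width: 0.0004
```

Emit:
send_rows:
  moves:
    - {"x":0,"y":0,"z":-0.6,"ax":0,"ay":0,"az":0}
    - {"x":0,"y":0,"z":-1.2,"ax":0,"ay":0,"az":0}
    - {"x":0,"y":0,"z":-1.2,"ax":0,"ay":0,"az":0}

```text
t: 22.05
position: [0.582, 0.1642, 0.1465]
tool_rot: [3.108, 0.457, -0.0]
ft_force: [-1.1, -0.0, 3.9]
width: 0.0005
```

Emit:
send_rows:
  moves:
    - {"x":0,"y":0,"z":-0.4,"ax":0,"ay":0,"az":0}
    - {"x":0,"y":0,"z":-0.8,"ax":0,"ay":0,"az":0}
    - {"x":0,"y":0,"z":-0.8,"ax":0,"ay":0,"az":0}

```text
t: 22.42
position: [0.582, 0.1642, 0.1463]
tool_rot: [3.108, 0.458, 0.0]
ft_force: [-2.0, 0.1, 5.7]
width: 0.0004
```

Now retreat and check with a picture.

Emit:
send_rows:
  moves:
    - {"x":0,"y":0,"z":40,"ax":0,"ay":0,"az":0}
    - {"x":0,"y":0,"z":90,"ax":0,"ay":0,"az":0}
    - {"x":-20,"y":50,"z":110,"ax":0,"ay":0,"az":0}
    - {"x":-40,"y":100,"z":110,"ax":0,"ay":0,"az":0}
    - {"x":-60,"y":150,"z":110,"ax":0,"ay":0,"az":0}
    - {"x":-90,"y":200,"z":110,"ax":0,"ay":0,"az":0}
    - {"x":-120,"y":250,"z":110,"ax":0,"ay":0,"az":0}
    - {"x":-150,"y":300,"z":110,"ax":0,"ay":0,"az":0}

```text
t: 23.42
position: [0.431, 0.4658, 0.2549]
tool_rot: [3.108, 0.457, -0.0]
ft_force: [0.9, 0.8, 0.2]
width: 0.0006
```

Emit:
send_rows:
  moves:
    - {"x":-30,"y":40,"z":0,"ax":0,"ay":0,"az":0}
    - {"x":-50,"y":80,"z":0,"ax":0,"ay":0,"az":0}
    - {"x":-70,"y":120,"z":0,"ax":0,"ay":0,"az":0}
    - {"x":-70,"y":120,"z":0,"ax":0,"ay":0,"az":0}

```text
t: 23.92
position: [0.36, 0.5866, 0.2543]
tool_rot: [3.107, 0.463, -0.001]
ft_force: [-0.2, -1.1, -0.2]
width: 0.0003
```

Run:
```python
from plant import status, snapshot, calibration
import cv2,numpy as np
s=status.read_state();print({k:np.round(v,4).tolist() for k,v in s.items() if k in("t","position","ft_force")})
a=np.deg2rad(16.8);c,n=np.cos(a),np.sin(a)
im={}
for cam in("top","side"):
    p,d=snapshot(cam);im[cam]=p;K=calibration(cam);M=K["mtx"]
    r,q=np.mgrid[:420,:560];P=(np.stack([(q-M[0,2])*d/M[0,0],-(r-M[1,2])*d/M[1,1],-d,np.ones_like(d)],-1)@np.linalg.inv(K["view"]).T)[...,:3]
    X=P-[.565,.047,0];u=X[...,0]*c+X[...,1]*n;v=-X[...,0]*n+X[...,1]*c
    f=lambda x,y,w:round(float(np.median(P[...,2][(abs(u-x)<w)&(abs(v-y)<w)&(P[...,2]>.12)&(P[...,2]<.25)])),4)
    print(cam,"lid",f(-.06,0,.01),f(0,.04,.01),f(.06,0,.01),{k:f(x,y,.007) for k,(x,y) in dict(fl=(-.05,.105),fr=(-.05,-.105),bl=(.05,.105),br=(.05,-.105)).items()})
h=np.hstack([cv2.resize(im["side"][110:300,170:320],None,fx=2.6,fy=2.6),cv2.resize(im["top"][110:300,120:275],None,fx=2.6,fy=2.6)])
h=np.hstack([cv2.resize(im["side"][130:290,190:310],None,fx=3,fy=3),cv2.resize(im["top"],None,fx=.78,fy=.78)[:0+480] if 0 else cv2.resize(im["top"][140:280,110:320],(430,480))])
cv2.imwrite("pics/s6.png",h[:,:,::-1])
```

```text
{'t': 23.925, 'position': [0.36, 0.5866, 0.2543], 'ft_force': [-0.2451, -1.0856, -0.2031]}
top lid 0.1386 0.1381 0.139 {'fl': 0.1465, 'fr': 0.1451, 'bl': 0.148, 'br': 0.1464}
side lid 0.1387 0.1386 0.1388 {'fl': nan, 'fr': 0.146, 'bl': 0.1464, 'br': 0.1462}
  return _methods._mean(a, axis=axis, dtype=dtype,
  ret = ret.dtype.type(ret / rcount)
```

View pics/s6.png

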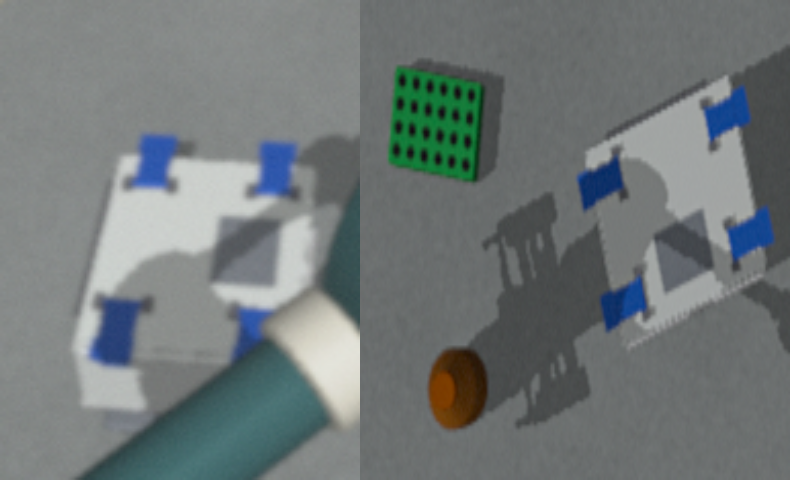

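The picture shows the lid flat and all four clips lying flat over the rim: left (600,185) and (625,300), right (727,110) and (750,233). Rack and bottle are in place. Depth puts the pads 7–9 mm above the lid, which means home.

```bash
python3 -c "
from plant import env
print(env.sign_off())"
```

```text
the job is handed in; nothing more can be done
None
```

I shut the lid and snapped all four clips home in the order front-left, back-right, front-right, back-left, then moved the arm clear and handed the job in at about 24 s.

- **Lid:** it stopped on the rim with its top about 139 mm above the bench, and depth afterwards shows it flat at 138–139 mm.
- **Clips:** each one rose to a peak, let go, then met a firm stop at about 146.5 mm. After I withdrew, depth put every pad about 7–9 mm above the lid, where 8 mm is home. The side camera could not see front-left because the arm blocked it, so that clip's depth comes from the top camera only. A picture taken from the side just after it snapped shows it flat.
- **Forces:** the highest reading was about 14 N straight down, or about 16 N counting the sideways push. Force is only reported at the end of each move, so a brief higher peak in between would not show.
- **Bystanders:** the rack and bottle look unmoved in the last picture. The beaker was outside that crop, so I did not re-check it; the arm never went near it.
- **Slip on the way:** my first two move calls were refused because of missing fields, so nothing moved then.

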